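Top the sesame shaker and uncover it

TASK

The sesame shaker stands open on the white board, and near it stands its top: the perforated steel shaker top with its black overcap nested over it. Carry this top over with both parts together, push it firmly home on the shaker's neck, then draw the overcap alone straight up, so that the shaker top stays seated, untouched, and the shaker stands upright where it was. Finish still holding the overcap upright in the air, a good hand's breadth above where it sat, and leave the other things on the counter alone.

Things in the scene. Friction and masses are not known exactly. Their poses are not given: they have to be found in the camera images.
- board: white plastic cutting board, fixed, 300 x 560 x 15 mm (x, y, z), with its long side roughly across the robot's front; origin at the centre of its underside, z up
- shaker: open steel shaker tin, loose, 0.3 to 0.6 kg, upright on the board; round body 58 mm in diameter, 80 mm high with a flat shoulder; above it a stepped-in open neck 48 mm in diameter, 14 mm high, its rim narrowed; origin at the centre of its underside, z up along its axis
- shaker_neck (a point): centre of the open neck's rim, on the shaker's axis, 94 mm above the shaker's underside (14 mm above the shoulder); z along the axis
- top_collar (a point): steel shaker top, loose, 0.09 kg, mouth down on the board: collar 56 mm in diameter, 20 mm high (bore 51 mm, 16 mm deep, open below) with a perforated dome 45 mm in diameter, 20 mm high, inside a flat ledge. Point: on the axis, half-way up the collar, 10 mm above its underside; z up. Home when the collar's lower edge is on the shaker's shoulder, with this point 90 mm above shaker's origin
- overcap_mid (a point): black plastic overcap, loose, 0.04 kg, a cap 52 mm in diameter, 36 mm high, open below, 2 mm walls, slipped loosely (1.5 mm all round) over the dome, its rim on the collar's ledge; the collar stands out 2 mm all round. Not fastened: lifted by the collar, it rides along; lifted itself, it comes alone. Point: its centre, 18 mm above its rim, 28 mm above top_collar when nested; z up
- big_shaker: bystander: a larger closed steel shaker with a black cap and a wire handle at its +y side, 76 mm in diameter (62 mm from its axis to the outside of the handle), 133 mm high; origin at the centre of its underside
- sauce_bottle: bystander: amber glass bottle with a paper label, 58 mm in diameter, 150 mm high; origin at the centre of its underside
- sauce_dish: bystander: small white bowl, 90 mm in diameter, 24 mm high; origin at the centre of its underside
- rolling_mat: bystander: flat bamboo rolling mat, fixed, 220 x 200 x 4 mm; origin at the centre of its underside
Not all that is in view belongs to the job. Leave any red look-alike of the part that bears overcap_mid alone.

How it is judged:
By the outcome, as a careful person would: the job done as asked, in the order asked, and still so for the second after the job is handed in, while the arm keeps its last pose, push and grip.
It also fails if it takes over 54 s, if anything falls off the work surface, if the arm or the gripper's body presses on something with over 40 N, if the wrist force passes 120 N, or if a joint passes its speed limit or range.

ROBOT

A 6-joint arm with a two-finger parallel gripper is mounted at the origin on the work surface. World frame = base frame: x ahead of the robot, y to its left, z up, the work surface at z = 0. Lengths are in m, angles in degrees, forces in N, time in s.
With the tool pointing down it reaches from about 0.25 to 0.725 m from the base axis. Payload 9.7 kg.
Tool frame: the origin (TCP) lies on the centre line of the jaws, within the pads' length; the fingertips stand 22 mm ahead of it and the grasp point (between the pads) lies 3 mm ahead of it; z points along the fingers, y is the direction in which the jaws open and shut (so a half turn about z gives the same grasp; the last joint's range is limited). The gripper opens to 85 mm and grips with 20 to 120 N. Pads are 22 mm wide; open, the fingers measure 114 mm over their backs; the gripper's body (76 mm by 85 mm) begins 54 mm behind the grasp point. The pads swing forward as they close: fully open they stand 13 mm farther back than shut.
Start: joints at [-75.688, 4.979, 10.078, 95.1, 0, 90], TCP at [0.136, -0.533, 0.253] pointing down, gripper open.
Joint ranges: [-179.16, 179.16], [-48.56, 103.87], [-65.8, 70.77], [-126.05, 130.52], [-82.76, 87.17], [-180, 180]. Speed limits (degrees/s): [127.2, 127.2, 147.25, 180, 180, 180].

INTERFACE

Orientations are given as [roll, pitch, yaw] about the fixed x, y, z axes, in that order (R = Rz(yaw) Ry(pitch) Rx(roll)).
In Python, from workcell import monitor, eyes, job gives the robot as it stands. The module is installed in compiled form; this text tells all that it offers.
- The arm moves only by the tool drive_tool, never from a script. Its argument "plan" is a list of rows, each a list of 3 entries, a list of its own where there are three numbers: the opening, from 0 (shut) to 1 (fully open), then the shift along the world's x, y, z in m, then the turn about the world's z in degrees. In form: [[gripper, [x, y, z], yaw], ...]. A call has 1 to 10 rows; each row shifts and turns the commanded pose from where the row before left it; what a row does not reach is not made up. A row lasts 1/8 s, in which the tool goes at most 62.5 mm and 10.7 degrees, less where a joint would pass 70% of its speed; a pose out of reach is approached as far as the arm can. A call is refused whole if a number of a shift passes 0.0625 or a number of a turn 10.7, either way. A call with a gripper value outside its range is refused whole. The fingers move at their own pace and stop on an object; "grip_force" is the grip in N (left out, the last holds). Time passes only in rows, so rows that do not move let the fingers close. It gives the time, the measured TCP pose, the force and the opening at its end, in the units of the state.
- monitor.get_obs(): the state, without advancing time (a new reading comes with each control period).
- eyes.camera(name): name is "scene" or "top" or "wrist"; returns (picture, depth): 420x560x3 uint8, red, green, blue; 420x560 float32, m along the optical axis (not along the pixel's ray), 0 where there is no reading.
- eyes.camera_params(name): a dict with "fx", "fy", "cx", "cy" (pixels), "dist_coeffs" ([k1, k2, p1, p2, k3] as OpenCV has them; the pictures are not rectified), "extrinsics" (4x4, takes a point from world to camera coordinates); the wrist camera has in their place "mount" (4x4, takes a point from camera to tool coordinates, whose origin is the TCP and whose axes are the flange's). Camera axes: x right, y down, z forward; pixel columns grow to the right and rows downward; lengths in m; the calibration is good to about 2 mm. A picture is of the moment at which its call begins: read the wrist's pose just before it. camera_params takes no time and is no camera call.
- job.job_done(): hands the job in, once; it reports no verdict.
The state is a dict: "time": time; "q": joint angles; "qd": joint speeds; "joint_efforts": joint torques, N m; "ee_pos": TCP position; "tcp_rot": TCP orientation; "wrist_force": force on the tool from outside, world axes, zero at the start; "torque": the same for the moment, N m; "opening": finger opening in m.
Only numpy, scipy, OpenCV 4.12 (cv2) and the standard library are available. Lean on these libraries where they do the work, as an engineer would, in place of code of your own. Each camera call takes 0.05 s, during which the arm holds its last target.

## Working session

There is one attempt and no reset: what is moved stays moved. The work goes in short steps, Python scripts to look and compute and a tool call to move; the robot and the scene stay as the last step left them, time stands still between calls to the robot, and variables do not carry over. Pictures are saved under pics/ and viewed, and the job is handed in when it is done.

Besides the shell and the picture viewer there is one more tool, called after ">>>" as name(argument=value, ...), one argument or row to a line, values as JSON. drive_tool: Moves the arm, as the interface text tells. Its arguments: {"type":"object","properties":{"plan":{"type":"array","items":{"type":"array"}},"grip_force":{"type":"number"}},"required":["plan"]}

```bash
mkdir -p pics; python3 - <<'E'
from workcell import monitor, eyes, job
import cv2, numpy as np
o=monitor.get_obs(); print({k:np.round(v,3).tolist() for k,v in o.items()})
for n in ["scene","top","wrist"]:
    p,d=eyes.camera(n); np.savez(f"{n}0.npz",p=p,d=d)
    cv2.imwrite(f"pics/{n}0.png",p[:,:,::-1]); print(n,eyes.camera_params(n))
E
```

```text
{'time': 0.0, 'q': [-75.689, 5.014, 10.035, 95.1, 0.001, 90.002], 'qd': [-0.009, 0.03, -0.021, -0.004, -0.042, 0.11], 'joint_efforts': [-0.003, -52.038, 46.481, 0.016, -0.0, 0.0], 'ee_pos': [0.136, -0.533, 0.253], 'tcp_rot': [-179.921, -0.001, 14.309], 'wrist_force': [-0.0, -0.17, -0.344], 'torque': [-0.018, 0.028, 0.051], 'opening': 0.085}
scene {'fx': 482.6184541141708, 'fy': 482.6184541141708, 'cx': 275.5947470020652, 'cy': 209.37488636038947, 'dist_coeffs': array([-0.00899468,  0.        ,  0.        ,  0.        ,  0.        ]), 'extrinsics': array([[-2.93024000e-01,  9.56104588e-01,  9.76262296e-04,
         1.90118069e-01],
       [ 6.70707893e-01,  2.06283976e-01, -7.12459012e-01,
        -3.00314746e-01],
       [-6.81386717e-01, -2.08112802e-01, -7.01713049e-01,
         1.64090604e+00],
       [ 0.00000000e+00,  0.00000000e+00,  0.00000000e+00,
         1.00000000e+00]])}
top {'fx': 478.6556615047724, 'fy': 478.6556615047724, 'cx': 277.83848484559314, 'cy': 215.43302884907922, 'dist_coeffs': array([-0.12615321,  0.        ,  0.        ,  0.        ,  0.        ]), 'extrins
[... 196 characters left out ...]
-01,  8.75502559e-04, -9.86417014e-01,
         1.41913390e+00],
       [ 0.00000000e+00,  0.00000000e+00,  0.00000000e+00,
         1.00000000e+00]])}
wrist {'fx': 362.4672548647315, 'fy': 362.4672548647315, 'cx': 278.60482375833965, 'cy': 207.91434208568097, 'dist_coeffs': array([-0.07299508,  0.        ,  0.        ,  0.        ,  0.        ]), 'mount': array([[ 1.49238740e-04, -9.65725354e-01, -2.59566018e-01,
         6.56132089e-02],
       [ 9.99999687e-01, -5.75731810e-05,  7.89157898e-04,
         4.87057299e-05],
       [-7.77053832e-04, -2.59566055e-01,  9.65725043e-01,
        -1.21026765e-01],
       [ 0.00000000e+00,  0.00000000e+00,  0.00000000e+00,
         1.00000000e+00]])}
```

View pics/scene0.png

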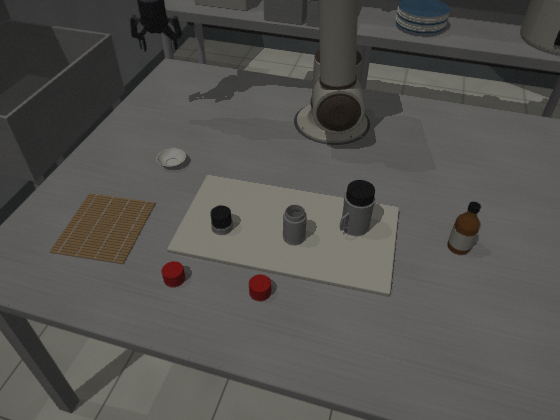

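View pics/top0.png

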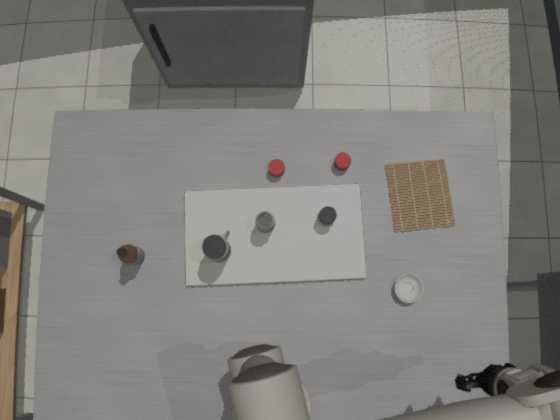

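View pics/wrist0.png

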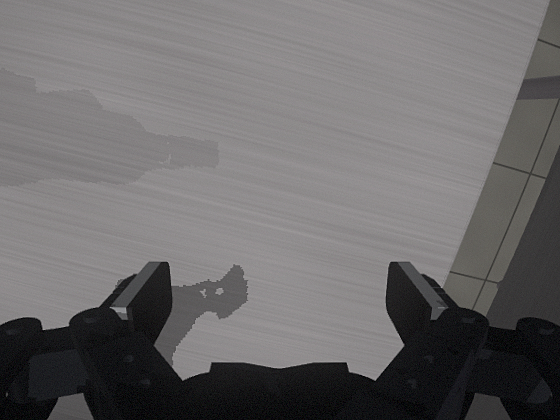

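```bash
cat > h.py <<'E'
import numpy as np, cv2
from workcell import eyes, monitor
from scipy.optimize import least_squares
from scipy.spatial.transform import Rotation as R
def cloud(name,d,obs=None):
    c=eyes.camera_params(name); K=np.array([[c['fx'],0,c['cx']],[0,c['fy'],c['cy']],[0,0,1]])
    v,u=np.mgrid[:420,:560]; uv=np.stack([u,v],-1).reshape(-1,1,2).astype(float)
    n=cv2.undistortPoints(uv,K,c['dist_coeffs']).reshape(420,560,2)
    P=np.concatenate([n*d[...,None],d[...,None]],-1)
    if name=='wrist':
        M=c['mount']; P=P@M[:3,:3].T+M[:3,3]
        Rw=R.from_euler('xyz',obs['tcp_rot'],degrees=True).as_matrix()
        P=P@Rw.T+np.array(obs['ee_pos'])
    else:
        E=c['extrinsics']; P=(P-E[:3,3])@E[:3,:3]
    P[d<=0]=np.nan
    return P
def circ(p,r=None):
    c0=np.median(p,0)
    if r is None:
        s=least_squares(lambda x:np.hypot(*(p-x[:2]).T)-x[2],[*c0,.027],loss='soft_l1',f_scale=.001)
    else: s=least_squares(lambda x:np.hypot(*(p-x).T)-r,c0,loss='soft_l1',f_scale=.001)
    return s.x, np.std(s.fun)
E
python3 - <<'E'
from h import *
from scipy import ndimage
for n in ["scene","top"]:
    z=np.load(n+'0.npz'); P=cloud(n,z['d']); p=z['p']
    box={'scene':dict(top=(205,200,240,240),sh=(278,200,312,250),big=(335,175,382,242)),'top':dict(top=(315,203,340,230),sh=(252,208,280,238),big=(198,225,235,268))}[n]
    for k,(a,b,c,d) in box.items():
        q=P[b:d,a:c].reshape(-1,3); q=q[~np.isnan(q).any(1)]
        print(n,k,'zmax',np.percentile(q[:,2],[2,50,98,100]).round(4))
        zt={'top':.071,'sh':.109,'big':.148}[k]
        t=q[abs(q[:,2]-zt)<.006]; print('  toplayer',len(t),t.mean(0).round(4), (t.min(0)+t.max(0))[:2]/2)
        s=q[(q[:,2]>.022)]; print('  all bbox',s.min(0).round(3),s.max(0).round(3))
        for lo,hi,r in {'top':[(.018,.033,.028),(.038,.066,.026)],'sh':[(.025,.09,.029),(.098,.107,.024)],'big':[(.03,.09,.038)]}[k]:
            s=q[(q[:,2]>lo)&(q[:,2]<hi)][:,:2]
            if len(s)>5: print('  circ',lo,len(s),circ(s,r))
    q=P[180:290,100:460].reshape(-1,3); m=(abs(q[:,2]-.015)<.006); print('board z',np.median(q[m][:,2]))
E
python3 - <<'E'
import cv2
a=cv2.imread('pics/scene0.png');
cv2.imwrite('pics/crop0.png',cv2.resize(a[170:310,150:400],None,fx=3,fy=3,interpolation=cv2.INTER_CUBIC))
E
```

```text
scene top zmax [0.0108 0.016  0.0725 0.0757]
  toplayer 248 [ 0.5864 -0.167   0.07  ] [ 0.58558819 -0.16779755]
  all bbox [ 0.56  -0.193  0.022] [ 0.612 -0.139  0.076]
  circ 0.018 119 (array([ 0.58262105, -0.16815645]), np.float64(0.012958003922201481))
  circ 0.038 158 (array([ 0.58324125, -0.16831249]), np.float64(0.0013834701398223168))
scene sh zmax [0.0112 0.0179 0.1073 0.1124]
  toplayer 95 [0.5659 0.022  0.1066] [0.56267206 0.02190859]
  all bbox [ 0.531 -0.007  0.022] [0.593 0.051 0.112]
  circ 0.025 502 (array([0.56133958, 0.02157687]), np.float64(0.0014255699063526548))
  circ 0.098 118 (array([0.56247877, 0.02179114]), np.float64(0.001522233499998803))
scene big zmax [-0.0031  0.0173  0.149   0.1517]
  toplayer 438 [0.4809 0.1651 0.1473] [0.47818923 0.16487411]
  all bbox [0.442 0.128 0.022] [0.535 0.202 0.152]
  circ 0.03 510 (array([0.47597216, 0.16384351]), np.float64(0.006832820760827105))
board z 0.014387334865303608
top top zmax [0.0094 0.0193 0.0757 0.0794]
  toplayer 222 [ 0.5811 -0.1677  0.071 ] [ 0.58163432 -0.16688638]
  all bbox [ 0.543 -0.191  0.022] [ 0.613 -0.14   0.079]
  circ 0.018 100 (array([ 0.58245229, -0.17117673]), np.float64(0.007325683390053956))
  circ 0.038 41 (array([ 0.58170377, -0.16859547]), np.float64(0.0042585749594705605))
top sh zmax [0.0089 0.0173 0.1085 0.113 ]
  toplayer 44 [0.5573 0.0208 0.1081] [0.55851583 0.02238531]
  all bbox [ 0.52  -0.019  0.022] [0.608 0.059 0.113]
  circ 0.025 84 (array([0.55950538, 0.02155833]), np.float64(0.0011563283629192156))
  circ 0.098 35 (array([0.55894305, 0.02147726]), np.float64(0.0021157609044059177))
top big zmax [0.0087 0.0181 0.1517 0.159 ]
  toplayer 412 [0.4751 0.1638 0.1478] [0.47466827 0.16492064]
  all bbox [0.433 0.118 0.022] [0.548 0.227 0.159]
  circ 0.03 84 (array([0.48016823, 0.16380893]), np.float64(0.005851326311828486))
board z 0.014930185523715288
```

View pics/crop0.png

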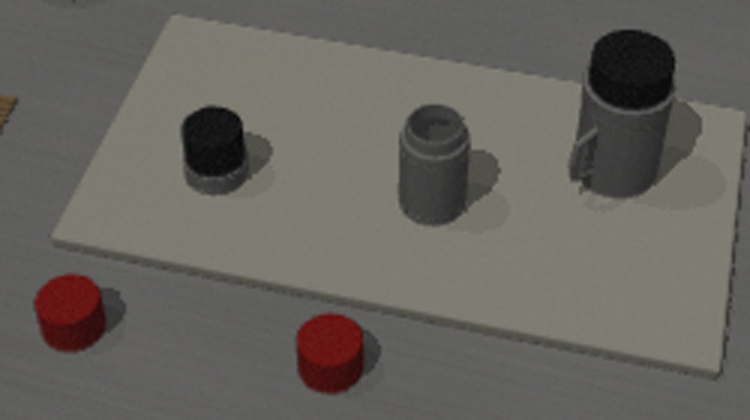

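Candidates for the overcap (scene camera):
- Black cap nested on a steel collar at (221,219)
- Red look-alikes at (173,274) and (260,288)
- Black cap of big_shaker at (360,195)

I choose (221,219). The crop shows it is black, sits on a small steel collar and is on the board. The open shaker is at (294,225).

>>> drive_tool(
  plan=[
    [1,[0.044,0.036,-0.005],-1.4],
    [1,[0.044,0.036,-0.005],-1.4],
    [1,[0.044,0.036,-0.005],-1.4],
    [1,[0.044,0.036,-0.005],-1.4],
    [1,[0.044,0.036,-0.005],-1.4],
    [1,[0.044,0.036,-0.005],-1.4],
    [1,[0.044,0.036,-0.005],-1.4],
    [1,[0.044,0.036,-0.005],-1.4],
    [1,[0.044,0.036,-0.005],-1.4],
    [1,[0.044,0.036,-0.005],-1.7],
  ],
)

```text
time: 1.4
ee_pos: [0.5772, -0.1714, 0.2029]
tcp_rot: [180.0, 0.0, -0.0]
wrist_force: [-0.3, 0.2, -0.1]
opening: 0.0854
```

>>> drive_tool(
  plan=[
    [1,[0.004,0.004,0],0],
    [1,[0,0,0],0],
    [1,[0,0,0],0],
  ],
)

```text
time: 1.78
ee_pos: [0.5793, -0.1698, 0.2036]
tcp_rot: [180.0, -0.0, -0.0]
wrist_force: [-0.2, 0.4, 0.5]
opening: 0.0854
```

```bash
cat > w.py <<'E'
from h import *
import sys
tag=sys.argv[1]
o=monitor.get_obs(); p,d=eyes.camera('wrist'); np.savez(f'wrist{tag}.npz',p=p,d=d,ee=o['ee_pos'],rot=o['tcp_rot'])
cv2.imwrite(f'pics/wrist{tag}.png',p[:,:,::-1])
print(o['time'],np.round(o['ee_pos'],4),np.round(o['tcp_rot'],2),np.round(o['wrist_force'],2),o['opening'])
E
python3 w.py 1
```

```text
1.775 [ 0.5793 -0.1698  0.2036] [ 1.7999e+02 -1.0000e-02 -5.0000e-02] [-0.19  0.43  0.52] 0.08539309986402263
```

View pics/wrist1.png

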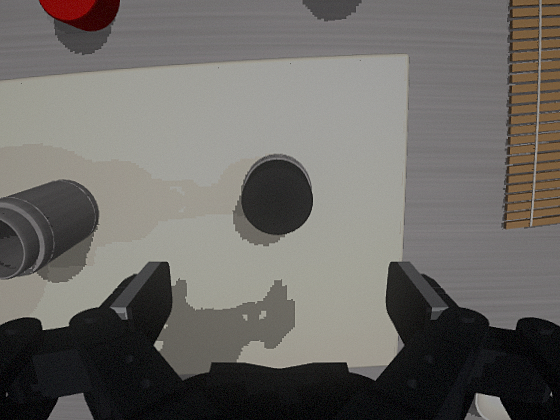

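```bash
python3 - <<'E'
from h import *
z=np.load('wrist1.npz'); P=cloud('wrist',z['d'],dict(ee_pos=z['ee'],tcp_rot=z['rot']))
def show(name,a,b,c,d,zs):
    q=P[b:d,a:c].reshape(-1,3); q=q[~np.isnan(q).any(1)]
    print(name,np.percentile(q[:,2],[2,50,99]).round(4))
    for zt,r in zs:
        t=q[abs(q[:,2]-zt)<.005]; 
        if len(t)<10: print(zt,len(t)); continue
        h=cv2.minEnclosingCircle((t[:,:2]*1000).astype(np.float32))
        print(zt,len(t),np.median(t[:,2]).round(4),t.mean(0).round(4),'mid',((t.min(0)+t.max(0))/2).round(4),'ext',np.ptp(t,0).round(4),'mec',h)
show('top',230,140,330,250,[(.071,.026),(.035,.028)])
q=P[100:250,120:400].reshape(-1,3); print('board z',np.nanmedian(q[:,2]))
show('sh',0,150,110,290,[(.109,.024),(.095,.029)])
q=P[150:290,0:110].reshape(-1,3); s=q[(q[:,2]>.025)&(q[:,2]<.088)][:,:2]; print(circ(s,.029),len(s))
q=P[140:250,230:330].reshape(-1,3); s=q[(q[:,2]>.038)&(q[:,2]<.066)][:,:2]; print(circ(s,.026),len(s)); s=q[(q[:,2]>.018)&(q[:,2]<.030)][:,:2]; print(circ(s,.028),len(s))
E
```

```text
top [0.0141 0.0162 0.0726]
0.071 3931 0.0713 [ 0.5833 -0.1687  0.0712] mid [ 0.5822 -0.1686  0.0699] ext [0.052  0.0517 0.0077] mec ((582.1298217773438, -168.60621643066406), 26.101985931396484)
0.035 351 0.0349 [ 0.6022 -0.1694  0.0348] mid [ 0.5965 -0.1689  0.0353] ext [0.0282 0.056  0.0093] mec ((584.597412109375, -168.895751953125), 28.081974029541016)
board z 0.01554041145597962
sh [0.0141 0.0163 0.109 ]
0.109 681 0.1076 [0.5613 0.0036 0.1075] mid [0.5593 0.0095 0.1077] ext [0.0478 0.0272 0.0074] mec ((559.3781127929688, 17.129920959472656), 24.390056610107422)
0.095 1406 0.0953 [0.5647 0.0027 0.095 ] mid [0.5605 0.0109 0.095 ] ext [0.0571 0.0394 0.01  ] mec ((560.5963134765625, 18.79453468322754), 28.721290588378906)
(array([0.56014365, 0.02081675]), np.float64(0.0006318574282122338)) 4237
(array([ 0.5821163 , -0.16868306]), np.float64(8.340369412887588e-05)) 261
(array([ 0.58229227, -0.16873377]), np.float64(0.0002194209764346098)) 66
```

```bash
python3 - <<'E'
from h import *
z=np.load('wrist1.npz'); P=cloud('wrist',z['d'],dict(ee_pos=z['ee'],tcp_rot=z['rot']))-z['ee']
for (u,v) in [(160,264),(168,264),(395,264),(390,264),(170,290),(150,264),(405,264),(400,280),(390,320),(160,320),(130,330)]:
    print(u,v,P[v,u].round(4))
E
```

```text
160 264 [ 0.0112  0.0437 -0.0017]
168 264 [ 0.0086  0.0427 -0.0077]
395 264 [ 0.0107 -0.0435 -0.0026]
390 264 [ 0.0096 -0.0425 -0.0053]
170 290 [-0.0031  0.0432 -0.0087]
150 264 [ 0.0115  0.0472 -0.0011]
405 264 [ 0.0114 -0.0467 -0.0011]
400 280 [ 0.0084 -0.0428  0.0059]
390 320 [-0.1314 -0.1094 -0.1886]
160 320 [-0.0064  0.0424  0.0077]
130 330 [0.0037 0.0438 0.0292]
```

>>> drive_tool(
  plan=[
    [1,[0.003,0.001,-0.03],0],
    [1,[0,0,-0.035],0],
    [1,[0,0,-0.035],0],
    [1,[0,0,-0.03],0],
    [1,[0,0,-0.01],0],
    [1,[0,0,0],0],
    [1,[0,0,0],0],
  ],
)

```text
time: 2.7
ee_pos: [0.5836, -0.1684, 0.065]
tcp_rot: [180.0, -0.1, -0.0]
wrist_force: [0.2, 0.2, 0.0]
opening: 0.0851
```

```bash
python3 w.py 2
```

```text
2.7 [ 0.5836 -0.1684  0.065 ] [ 1.7996e+02 -1.2000e-01 -1.0000e-02] [0.23 0.17 0.05] 0.08514492808985166
```

View pics/wrist2.png

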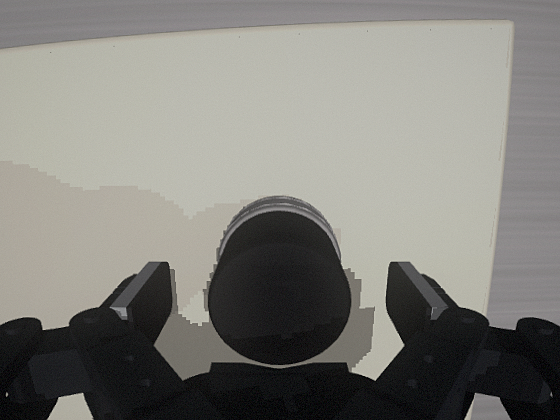

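>>> drive_tool(
  plan=[
    [0.78,[-0.001,0,0],0],
    [0.78,[0,0,0],0],
    [0.78,[0,0,0],0],
  ],
  grip_force=60,
)

```text
time: 3.12
ee_pos: [0.582, -0.1679, 0.0634]
tcp_rot: [180.0, -0.0, 0.0]
wrist_force: [-0.4, 0.1, -0.2]
opening: 0.0668
```

```bash
python3 w.py 3; python3 - <<'E'
from h import *
z=np.load('wrist3.npz'); P=cloud('wrist',z['d'],dict(ee_pos=z['ee'],tcp_rot=z['rot'])); Q=P-z['ee']
# inner pad points
for s in (1,-1):
    m=(Q[...,0]>-.012)&(Q[...,0]<.013)&(s*Q[...,1]>.030)&(s*Q[...,1]<.05)&(Q[...,2]>-.03)&(Q[...,2]<.03)
    q=Q[m]; print(s,len(q),'zmin',np.sort(q[:,2])[[0,10,30,100]].round(4), 'y',np.median(q[:,1]).round(4))
    i=np.argsort(q[:,2])[:8]; print(q[i].round(4))
q=P[150:380,190:370].reshape(-1,3)
t=q[abs(q[:,2]-.071)<.004]; print(len(t), cv2.minEnclosingCircle((t[:,:2]*1000).astype(np.float32)), np.median(t[:,2]))
E
```

```text
3.125 [ 0.582  -0.1679  0.0634] [ 1.8e+02 -1.0e-02  2.0e-02] [-0.4   0.07 -0.22] 0.06680292361012496
1 3103 zmin [-0.0152 -0.0145 -0.0133 -0.0111] y 0.0336
[[-0.0019  0.0332 -0.0152]
 [ 0.0045  0.0332 -0.0151]
 [-0.0027  0.0333 -0.0151]
 [ 0.      0.0331 -0.0151]
 [ 0.0067  0.0331 -0.0151]
 [ 0.0054  0.0331 -0.015 ]
 [ 0.005   0.0332 -0.0149]
 [ 0.0033  0.0332 -0.0147]]
-1 3085 zmin [-0.0152 -0.0144 -0.013  -0.0109] y -0.0338
[[-0.0023 -0.0339 -0.0152]
 [ 0.0045 -0.0338 -0.0151]
 [ 0.     -0.0337 -0.015 ]
 [ 0.0059 -0.0337 -0.0149]
 [ 0.0037 -0.0338 -0.0149]
 [-0.0007 -0.0336 -0.0147]
 [ 0.0043 -0.0337 -0.0145]
 [-0.0011 -0.0336 -0.0145]]
15122 ((581.3252563476562, -173.0517120361328), 30.363422393798828) 0.07136625500245478
```

View pics/wrist3.png

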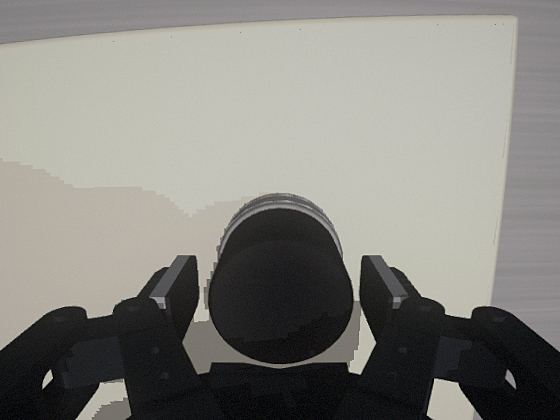

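>>> drive_tool(
  plan=[
    [0.78,[0,-0.001,-0.014],0],
    [0.78,[0,0,-0.013],0],
    [0.78,[0,0,0],0],
    [0.78,[0,0,0],0],
  ],
)

```text
time: 3.68
ee_pos: [0.5819, -0.1689, 0.0362]
tcp_rot: [-180.0, 0.0, 0.0]
wrist_force: [0.9, 0.2, 0.0]
opening: 0.0665
```

>>> drive_tool(
  plan=[
    [0.55,[0,0,0],0],
    [0.5,[0,0,0],0],
    [0.5,[0,0,0],0],
    [0.5,[0,0,0],0],
  ],
  grip_force=90,
)

```text
time: 4.18
ee_pos: [0.5825, -0.1691, 0.0374]
tcp_rot: [180.0, -0.1, 0.0]
wrist_force: [-2.1, 0.9, 6.6]
opening: 0.0533
```

```bash
python3 w.py 4; python3 - <<'E'
from h import *
z=np.load('wrist4.npz'); P=cloud('wrist',z['d'],dict(ee_pos=z['ee'],tcp_rot=z['rot'])); Q=P-z['ee']
for s in (1,-1):
    m=(Q[...,0]>-.012)&(Q[...,0]<.013)&(s*Q[...,1]>.027)&(s*Q[...,1]<.045)&(Q[...,2]>-.03)&(Q[...,2]<.03)
    q=P[m]; print(s,len(q),'zmin',np.sort(q[:,2])[[0,10,30,100]].round(4), 'y',np.median(q[:,1]).round(4))
E
```

```text
4.175 [ 0.5825 -0.1691  0.0374] [ 1.7997e+02 -1.0000e-01  1.0000e-02] [-2.13  0.9   6.55] 0.053349697702327684
1 2539 zmin [0.0136 0.0141 0.0144 0.0148] y -0.1362
-1 2588 zmin [0.0134 0.0142 0.0144 0.0148] y -0.2018
```

View pics/wrist4.png

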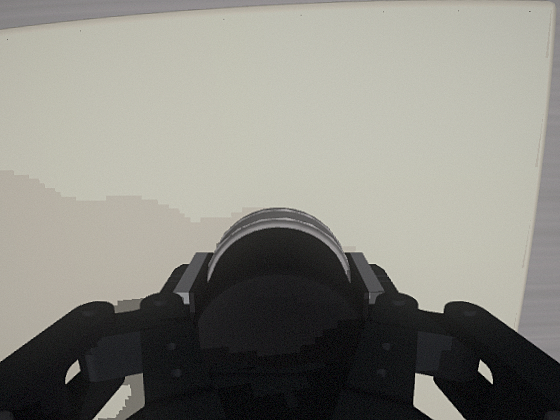

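>>> drive_tool(
  plan=[
    [0.72,[0,0,0.002],0],
    [0.72,[0,0,0.002],0],
    [0.72,[0,0,0],0],
    [0.5,[0,0,0],0],
    [0.5,[0,0,0],0],
    [0.5,[0,0,0],0],
    [0.5,[0,0,0],0],
  ],
)

```text
time: 5.1
ee_pos: [0.5822, -0.1691, 0.0411]
tcp_rot: [180.0, -0.1, 0.0]
wrist_force: [-2.2, -0.2, 6.3]
opening: 0.053
```

```bash
python3 w.py 5; python3 - <<'E'
from h import *
z=np.load('wrist5.npz'); P=cloud('wrist',z['d'],dict(ee_pos=z['ee'],tcp_rot=z['rot'])); Q=P-z['ee']
for s in (1,-1):
    m=(Q[...,0]>-.012)&(Q[...,0]<.013)&(s*Q[...,1]>.027)&(s*Q[...,1]<.045)&(Q[...,2]>-.03)&(Q[...,2]<.03)
    q=P[m]; print(s,len(q),'zmin',np.sort(q[:,2])[[0,10,30,100]].round(4), 'y',np.median(q[:,1]).round(4))
E
```

```text
5.1 [ 0.5822 -0.1691  0.0411] [ 1.7998e+02 -6.0000e-02  1.0000e-02] [-2.21 -0.2   6.33] 0.05295361408832224
1 2586 zmin [0.0137 0.0142 0.0144 0.0148] y -0.1362
-1 2576 zmin [0.0135 0.0141 0.0144 0.0148] y -0.202
```

View pics/wrist5.png

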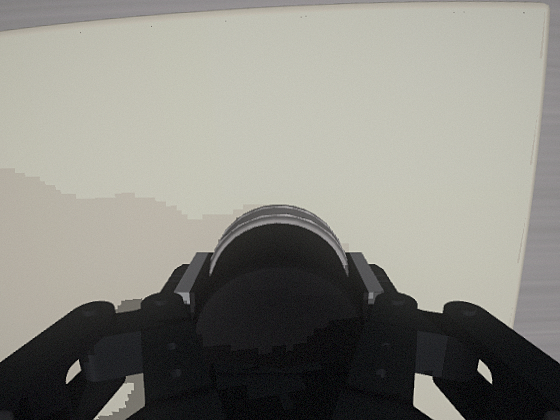

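>>> drive_tool(
  plan=[
    [0.5,[0,0,0.01],0],
    [0.5,[0,0,0.02],0],
    [0.5,[0,0,0],0],
  ],
)

```text
time: 5.52
ee_pos: [0.5832, -0.1693, 0.0728]
tcp_rot: [179.9, -0.2, 0.0]
wrist_force: [0.6, 0.2, -2.7]
opening: 0.0531
```

```bash
python3 w.py 6; python3 - <<'E'
from h import *
p,d=eyes.camera('scene'); cv2.imwrite('pics/scene6.png',cv2.resize(p[140:270,160:360,::-1],None,fx=4,fy=4,interpolation=cv2.INTER_CUBIC))
z=np.load('wrist6.npz'); P=cloud('wrist',z['d'],dict(ee_pos=z['ee'],tcp_rot=z['rot']))
for v in range(180,260,5): print(v,P[v,278].round(4))
for v in range(240,300,5): print(v,P[v,205].round(4))
E
```

```text
5.525 [ 0.5832 -0.1693  0.0728] [ 1.7994e+02 -2.0000e-01  1.0000e-02] [ 0.57  0.2  -2.7 ] 0.05310560992047976
180 [ 0.6156 -0.1692  0.0161]
185 [ 0.6128 -0.1692  0.0146]
190 [ 0.6102 -0.1692  0.0144]
195 [ 0.6079 -0.1692  0.0158]
200 [ 0.6053 -0.1692  0.0159]
205 [ 0.6115 -0.1692  0.0504]
210 [ 0.6117 -0.1692  0.0588]
215 [ 0.6113 -0.1692  0.0645]
220 [ 0.6101 -0.1692  0.067 ]
225 [ 0.6093 -0.1692  0.0705]
230 [ 0.6092 -0.1692  0.0758]
235 [ 0.6091 -0.1692  0.0808]
240 [ 0.609  -0.1692  0.0855]
245 [ 0.6091 -0.1692  0.0901]
250 [ 0.6091 -0.1692  0.0944]
255 [ 0.6095 -0.1692  0.0991]
240 [ 0.5835 -0.1308  0.015 ]
245 [ 0.5812 -0.131   0.0164]
250 [ 0.5785 -0.1309  0.0165]
255 [ 0.5943 -0.1406  0.0621]
260 [ 0.5944 -0.1416  0.0673]
265 [ 0.5944 -0.1425  0.072 ]
270 [ 0.5932 -0.1427  0.0735]
275 [ 0.592  -0.143   0.0752]
280 [ 0.5907 -0.1432  0.0766]
285 [ 0.5887 -0.143   0.0765]
290 [ 0.5956 -0.1467  0.0935]
295 [ 0.5979 -0.1483  0.101 ]
```

View pics/scene6.png

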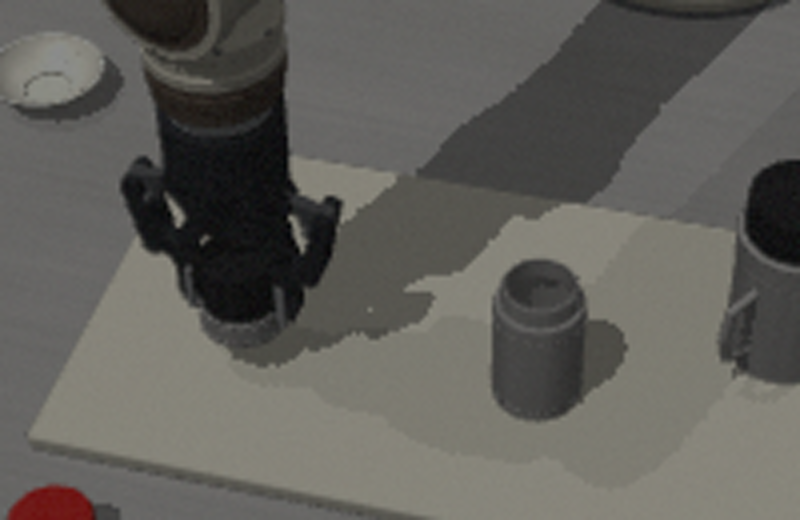

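View pics/wrist6.png

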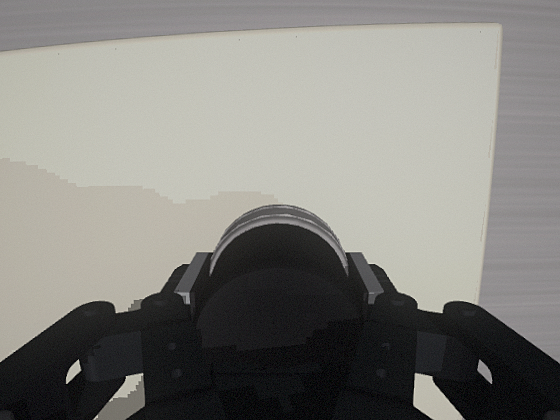

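>>> drive_tool(
  plan=[
    [0.5,[0,0,0.03],0],
    [0.5,[0,0,0.04],0],
    [0.5,[-0.012,0.02,0.03],0],
    [0.5,[-0.014,0.03,0.02],0],
    [0.5,[-0.014,0.035,0.02],0],
    [0.5,[-0.014,0.035,0],0],
    [0.5,[-0.014,0.035,0],0],
    [0.5,[-0.012,0.025,0],0],
    [0.5,[-0.003,0.01,0],0],
    [0.5,[0,0,0],0],
  ],
)

```text
time: 6.88
ee_pos: [0.4992, 0.0093, 0.2102]
tcp_rot: [-179.5, -0.0, 0.9]
wrist_force: [-0.0, -0.6, -1.1]
opening: 0.0528
```

>>> drive_tool(
  plan=[
    [0.5,[0,0,0],0],
    [0.5,[0,0,0],0],
  ],
)

```text
time: 7.12
ee_pos: [0.4993, 0.0091, 0.2101]
tcp_rot: [-179.5, 0.0, 0.9]
wrist_force: [0.2, 0.4, -0.6]
opening: 0.0526
```

```bash
python3 w.py 7
```

```text
7.125 [0.4993 0.0091 0.2101] [-1.7952e+02  2.0000e-02  8.5000e-01] [ 0.15  0.37 -0.62] 0.05256031648385588
```

View pics/wrist7.png

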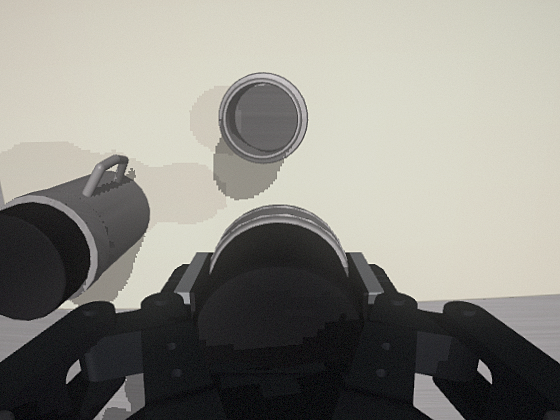

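```bash
cat > m.py <<'E'
from h import *
import sys
z=np.load(f'wrist{sys.argv[1]}.npz'); P=cloud('wrist',z['d'],dict(ee_pos=z['ee'],tcp_rot=z['rot']))
c,rr=[int(x) for x in sys.argv[2:4]],int(sys.argv[4])
q=P[max(0,c[1]-rr):c[1]+rr,c[0]-rr:c[0]+rr].reshape(-1,3); q=q[~np.isnan(q).any(1)]
for zt in (.109,.095):
    t=q[abs(q[:,2]-zt)<.004]; print(zt,len(t),np.median(t[:,2]).round(4),'mid',((t.min(0)+t.max(0))/2).round(4),'ext',np.ptp(t,0).round(4),cv2.minEnclosingCircle((t[:,:2]*1000).astype(np.float32)))
print('board',np.nanmedian(P[20:150,330:500,2]))
# collar ledge points
e=z['ee']; q=P[195:260,190:370].reshape(-1,3); q=q[~np.isnan(q).any(1)]
s=q[(q[:,2]>e[2]-.022)&(q[:,2]<e[2]-.009)]; print('collar',len(s),circ(s[:,:2],.028),'rel',circ(s[:,:2],.028)[0]-e[:2])
E
python3 m.py 7 262 115 55
```

```text
0.109 1040 0.1087 mid [0.5601 0.0213 0.1085] ext [0.0475 0.0487 0.0068] ((559.919189453125, 21.146385192871094), 24.474130630493164)
0.095 1383 0.0954 mid [0.5603 0.0211 0.095 ] ext [0.0569 0.0576 0.0079] ((559.9387817382812, 20.997365951538086), 29.073150634765625)
board 0.015500746441406615
collar 1156 (array([0.49966296, 0.00905017]), np.float64(0.0014976665685671122)) rel [ 3.24176710e-04 -2.62117646e-06]
```

>>> drive_tool(
  plan=[
    [0.5,[0.03,0.006,0],-0.8],
    [0.5,[0.03,0.006,0],0],
    [0.5,[0.001,0,-0.02],0],
    [0.5,[0,0,-0.03],0],
    [0.5,[0,0,-0.01],0],
    [0.5,[0,0,0],0],
    [0.5,[0,0,0],0],
  ],
)

```text
time: 8.05
ee_pos: [0.5607, 0.0123, 0.1516]
tcp_rot: [-179.1, -0.1, 0.9]
wrist_force: [0.4, 0.2, -0.5]
opening: 0.0532
```

```bash
python3 w.py 8;python3 m.py 8 280 180 60; python3 - <<'E'
from h import *
p,d=eyes.camera('scene'); cv2.imwrite('pics/scene8.png',cv2.resize(p[120:270,210:410,::-1],None,fx=4,fy=4,interpolation=cv2.INTER_CUBIC))
E
```

```text
8.05 [0.5607 0.0123 0.1516] [-1.7912e+02 -9.0000e-02  9.1000e-01] [ 0.39  0.23 -0.45] 0.05320566086868749
0.109 354 0.1082 mid [0.5766 0.0284 0.1079] ext [0.0162 0.0259 0.0058] ((576.1929931640625, 28.341320037841797), 15.045483589172363)
0.095 1056 0.0952 mid [0.577  0.0206 0.095 ] ext [0.0245 0.046  0.008 ] ((573.3082275390625, 20.66769027709961), 23.363969802856445)
board 0.01539228424072539
collar 1137 (array([0.56101524, 0.01241183]), np.float64(0.0014886551339830844)) rel [3.54122494e-04 9.04104638e-05]
```

View pics/scene8.png

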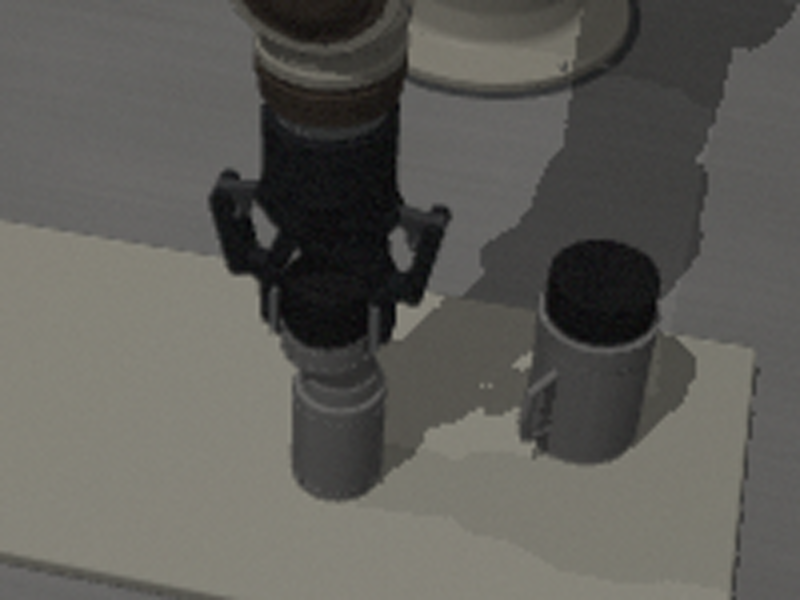

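View pics/wrist8.png

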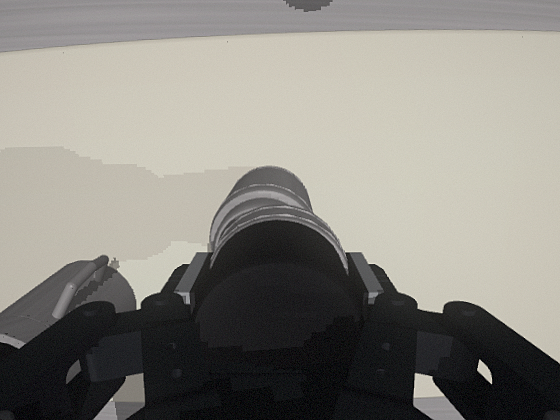

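```bash
python3 -c "
from workcell import monitor
import numpy as np
o=monitor.get_obs()
for k,v in o.items(): print(k,np.round(v,3))"
```

```text
time 8.15
q [  0.851   5.518  -0.598  83.783   0.876 179.942]
qd [ 0.038 -0.016 -0.338 -0.09   0.061 -0.105]
joint_efforts [-2.6000e-02 -5.3628e+01  4.7534e+01  0.0000e+00  5.4000e-02 -0.0000e+00]
ee_pos [0.561 0.012 0.152]
tcp_rot [-1.79124e+02 -1.02000e-01  9.09000e-01]
wrist_force [-0.348  0.599 -1.651]
torque [-0.014 -0.002  0.008]
opening 0.053
```

>>> drive_tool(
  plan=[
    [0.5,[0,0,0.004],8],
    [0.5,[0,0,0],4],
    [0.5,[0,0,0],0],
    [0.5,[0,0,0],0],
  ],
)

```text
time: 8.65
ee_pos: [0.5603, 0.0124, 0.1546]
tcp_rot: [-179.1, -0.0, 12.8]
wrist_force: [-0.3, 0.4, -1.3]
opening: 0.0532
```

```bash
python3 w.py 9;python3 m.py 9 280 180 60
```

```text
8.65 [0.5603 0.0124 0.1546] [-1.7913e+02 -2.0000e-02  1.2820e+01] [-0.32  0.4  -1.29] 0.05315344643385393
0.109 499 0.1083 mid [0.5731 0.0286 0.108 ] ext [0.0234 0.0311 0.0059] ((572.2507934570312, 27.949832916259766), 18.454069137573242)
0.095 1165 0.0952 mid [0.573  0.0227 0.095 ] ext [0.0325 0.0497 0.008 ] ((571.6146240234375, 22.366186141967773), 25.1628475189209)
board 0.01504171775369853
collar 1158 (array([0.56056068, 0.01250629]), np.float64(0.001505305474688553)) rel [0.00028492 0.00011728]
```

>>> drive_tool(
  plan=[
    [0.5,[-0.0005,0.0042,0],0],
    [0.5,[0,0.0042,-0.005],0],
    [0.5,[0,0,0],0],
    [0.5,[0,0,0],0],
  ],
)

```text
time: 9.2
ee_pos: [0.5596, 0.0209, 0.1492]
tcp_rot: [-179.1, 0.0, 12.9]
wrist_force: [0.5, 0.7, -1.5]
opening: 0.0531
```

```bash
python3 w.py 10;python3 m.py 10 280 180 60; python3 - <<'E'
from h import *
p,d=eyes.camera('scene'); cv2.imwrite('pics/scene10.png',cv2.resize(p[120:270,210:410,::-1],None,fx=4,fy=4,interpolation=cv2.INTER_CUBIC))
z=np.load('wrist10.npz'); P=cloud('wrist',z['d'],dict(ee_pos=z['ee'],tcp_rot=z['rot']))
q=P[100:260,150:400].reshape(-1,3); q=q[~np.isnan(q).any(1)]
for lo,hi,r in ((.03,.092,.029),(.097,.106,.024)):
    s=q[(q[:,2]>lo)&(q[:,2]<hi)][:,:2]; print(lo,len(s),circ(s,r))
E
```

```text
9.2 [0.5596 0.0209 0.1492] [-1.7912e+02  1.0000e-02  1.2920e+01] [ 0.45  0.74 -1.54] 0.05306461788288001
0.109 137 0.1069 mid [0.5808 0.0245 0.1072] ext [0.0075 0.0282 0.0044] ((579.6013793945312, 24.530872344970703), 14.340296745300293)
0.095 1418 0.0953 mid [0.5749 0.0219 0.095 ] ext [0.0284 0.0563 0.008 ] ((565.4283447265625, 21.89395523071289), 28.464380264282227)
board 0.015148247287948391
collar 1156 (array([0.55991416, 0.0209687 ]), np.float64(0.0014753926572335246)) rel [0.00027632 0.00010635]
0.03 1430 (array([0.56016067, 0.02110548]), np.float64(0.00015639765546467322))
0.097 299 (array([0.56049697, 0.0211874 ]), np.float64(0.0004185773244245924))
```

View pics/scene10.png

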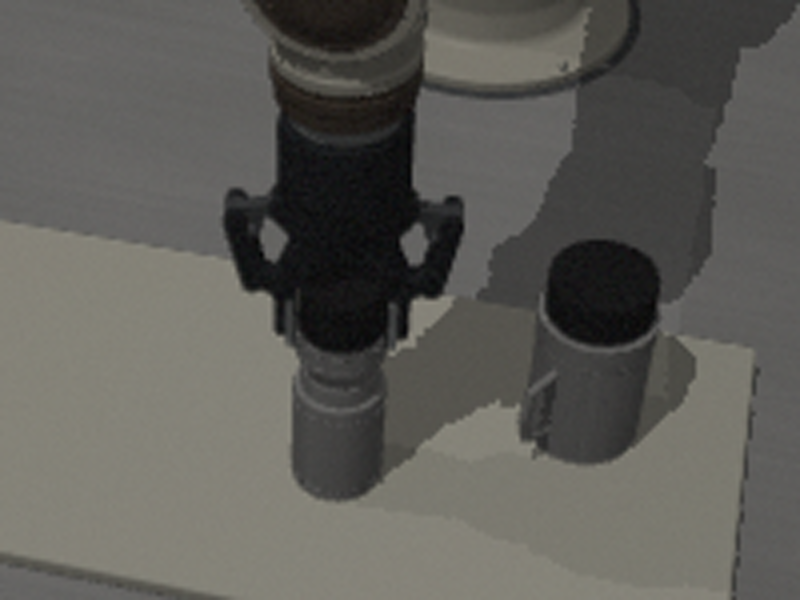

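View pics/wrist10.png

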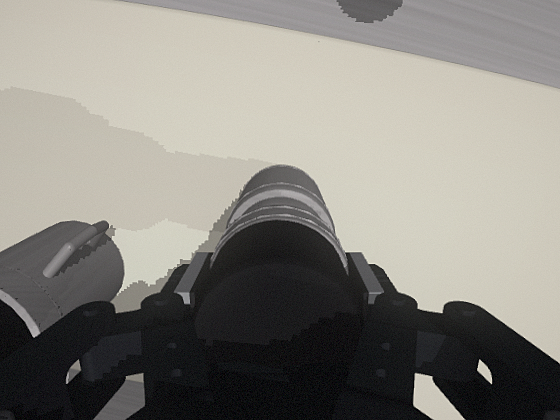

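The top sits over the neck within about 0.3 mm, so I start lowering it.

>>> drive_tool(
  plan=[
    [0.5,[0.0002,0,-0.01],0],
    [0.5,[0,0,-0.005],0],
    [0.5,[0,0,-0.004],0],
    [0.5,[0,0,0],0],
  ],
  grip_force=110,
)

```text
time: 9.8
ee_pos: [0.5597, 0.0207, 0.1299]
tcp_rot: [-179.1, 0.0, 12.9]
wrist_force: [-0.4, -0.2, -0.2]
opening: 0.0521
```

>>> drive_tool(
  plan=[
    [0.5,[0,0,-0.003],0],
    [0.5,[0,0,-0.003],0],
    [0.5,[0,0,0],0],
  ],
)

```text
time: 10.18
ee_pos: [0.5598, 0.0208, 0.124]
tcp_rot: [-179.1, 0.0, 12.9]
wrist_force: [0.6, -0.4, -2.3]
opening: 0.0526
```

No contact yet, and the rim is inside the bore. I continue down to the shoulder.

>>> drive_tool(
  plan=[
    [0.5,[0,0,-0.002],0],
    [0.5,[0,0,-0.002],0],
    [0.5,[0,0,0],0],
  ],
)

```text
time: 10.55
ee_pos: [0.5602, 0.0207, 0.1215]
tcp_rot: [-179.2, -0.1, 12.9]
wrist_force: [-2.5, -0.8, 7.5]
opening: 0.0522
```

>>> drive_tool(
  plan=[
    [0.5,[0,0,-0.002],0],
    [0.5,[0,0,0],0],
  ],
)

```text
time: 10.8
ee_pos: [0.5607, 0.0205, 0.1214]
tcp_rot: [-179.2, -0.2, 12.9]
wrist_force: [-5.3, -1.5, 17.5]
opening: 0.0527
```

>>> drive_tool(
  plan=[
    [0.5,[0,0,-0.002],0],
    [0.5,[-0.0005,0,-0.001],0],
    [0.5,[0,0,0],0],
  ],
)

```text
time: 11.18
ee_pos: [0.561, 0.0205, 0.1212]
tcp_rot: [-179.3, -0.4, 12.9]
wrist_force: [-9.4, -1.2, 36.9]
opening: 0.0525
```

```bash
python3 w.py 11;python3 - <<'E'
from h import *
p,d=eyes.camera('scene'); cv2.imwrite('pics/scene11.png',cv2.resize(p[120:270,210:410,::-1],None,fx=4,fy=4,interpolation=cv2.INTER_CUBIC))
z=np.load('wrist11.npz'); P=cloud('wrist',z['d'],dict(ee_pos=z['ee'],tcp_rot=z['rot']))
for v in range(185,262,4): print(v,P[v,278].round(4))
q=P[100:260,150:400].reshape(-1,3); q=q[~np.isnan(q).any(1)]
for lo,hi,r in ((.03,.092,.029),(.097,.112,.028)):
    s=q[(q[:,2]>lo)&(q[:,2]<hi)][:,:2]; print(lo,len(s),circ(s,r))
E
```

```text
11.175 [0.561  0.0205 0.1212] [-179.27   -0.43   12.9 ] [-9.37 -1.21 36.92] 0.05246608969657774
185 [0.5888 0.0278 0.0578]
189 [0.5889 0.0277 0.068 ]
193 [0.589  0.0276 0.078 ]
197 [0.5891 0.0274 0.0862]
201 [0.5887 0.0273 0.0922]
205 [0.5885 0.0271 0.0982]
209 [0.5882 0.027  0.1036]
213 [0.5884 0.027  0.1103]
217 [0.5882 0.0269 0.115 ]
221 [0.5879 0.0267 0.1189]
225 [0.5876 0.0266 0.1227]
229 [0.5879 0.0266 0.1279]
233 [0.5877 0.0265 0.1315]
237 [0.5881 0.0265 0.1365]
241 [0.5879 0.0264 0.1398]
245 [0.588  0.0264 0.1434]
249 [0.588  0.0264 0.1464]
253 [0.5875 0.0262 0.1482]
257 [0.5872 0.0261 0.1505]
261 [0.5862 0.0259 0.1509]
0.03 2006 (array([0.56073267, 0.02082778]), np.float64(0.00023614466402870041))
0.097 1114 (array([0.5612949 , 0.02055096]), np.float64(0.0013871313460311837))
```

View pics/scene11.png

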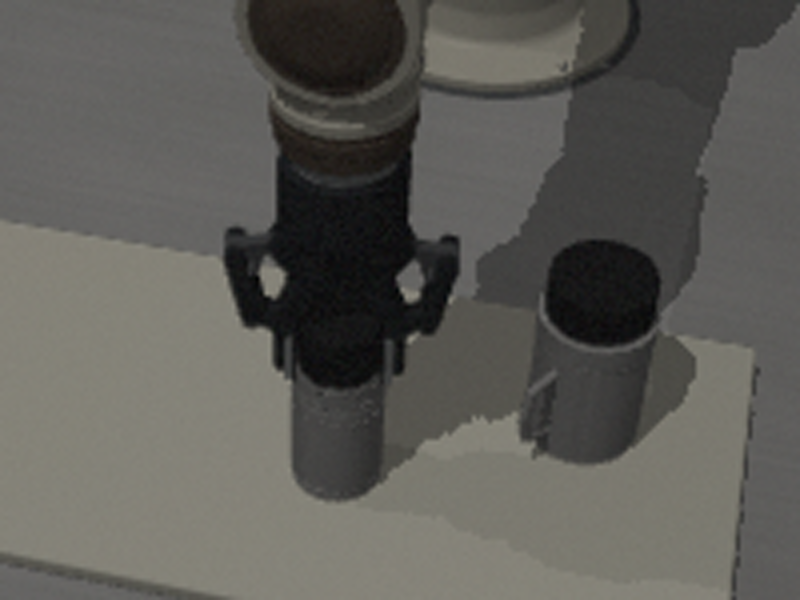

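View pics/wrist11.png

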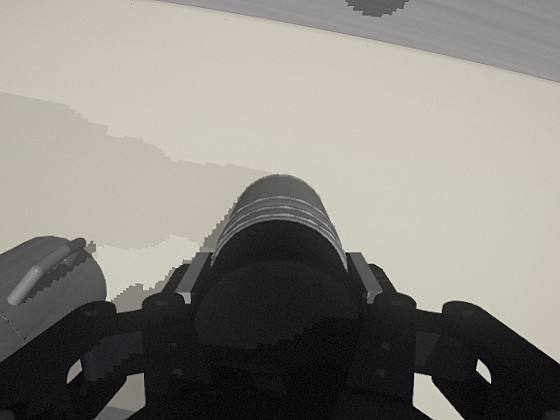

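>>> drive_tool(
  plan=[
    [0.5,[0,0,0.003],0],
    [0.5,[0,0,0.002],0],
    [0.5,[0,0,0],0],
  ],
)

```text
time: 11.65
ee_pos: [0.56, 0.0207, 0.1215]
tcp_rot: [-179.2, -0.1, 12.9]
wrist_force: [-1.8, -0.1, 8.7]
opening: 0.0525
```

>>> drive_tool(
  plan=[
    [0.72,[0,0,0.0005],0],
    [0.8,[0,0,0.001],0],
    [0.8,[0,0,0],0],
    [0.8,[0,0,0],0],
  ],
  grip_force=30,
)

```text
time: 12.15
ee_pos: [0.5593, 0.0208, 0.1216]
tcp_rot: [-179.1, 0.0, 12.9]
wrist_force: [-0.2, -0.2, -0.3]
opening: 0.0684
```

```bash
python3 w.py 12;python3 - <<'E'
from h import *
z=np.load('wrist12.npz'); P=cloud('wrist',z['d'],dict(ee_pos=z['ee'],tcp_rot=z['rot']))
for v in range(197,262,4): print(v,P[v,278].round(4))
q=P[100:300,190:370].reshape(-1,3); q=q[~np.isnan(q).any(1)]
for lo,hi,r in ((.03,.092,.029),(.098,.112,.028),(.12,.145,.026)):
    s=q[(q[:,2]>lo)&(q[:,2]<hi)][:,:2]; print(lo,len(s),circ(s,r))
E
```

```text
12.15 [0.5593 0.0208 0.1216] [-1.7912e+02  2.0000e-02  1.2910e+01] [-0.17 -0.21 -0.35] 0.06842490931327203
197 [0.5883 0.028  0.0913]
201 [0.5871 0.0277 0.0936]
205 [0.5873 0.0276 0.1012]
209 [0.5873 0.0275 0.1071]
213 [0.5871 0.0274 0.1119]
217 [0.5868 0.0272 0.1161]
221 [0.5863 0.0271 0.1194]
225 [0.5862 0.027  0.1238]
229 [0.5861 0.0269 0.1277]
233 [0.5863 0.0269 0.1322]
237 [0.5866 0.0268 0.1369]
241 [0.5869 0.0268 0.1413]
245 [0.5866 0.0267 0.1437]
249 [0.5871 0.0268 0.1483]
253 [0.5865 0.0266 0.1497]
257 [0.5853 0.0263 0.1495]
261 [0.5851 0.0263 0.1517]
0.03 2132 (array([0.56012199, 0.02112154]), np.float64(0.00015960558536369954))
0.098 1237 (array([0.56003368, 0.02094717]), np.float64(0.002626525518324234))
0.12 3089 (array([0.56104227, 0.02131202]), np.float64(0.00031095907037906735))
```

View pics/wrist12.png

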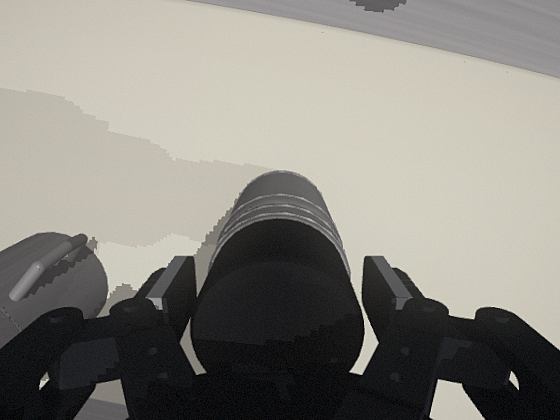

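>>> drive_tool(
  plan=[
    [0.8,[0,0,0.01],0],
    [0.8,[0.0012,0.0004,0.0185],0],
    [0.8,[0,0,0],0],
    [0.8,[0,0,0],0],
  ],
)

```text
time: 12.7
ee_pos: [0.5608, 0.0212, 0.1505]
tcp_rot: [-179.1, -0.0, 12.9]
wrist_force: [0.6, -0.0, -0.5]
opening: 0.0679
```

```bash
python3 w.py 13;python3 - <<'E'
from h import *
z=np.load('wrist13.npz'); P=cloud('wrist',z['d'],dict(ee_pos=z['ee'],tcp_rot=z['rot']))
q=P[100:300,190:370].reshape(-1,3); q=q[~np.isnan(q).any(1)]
for lo,hi,r in ((.03,.092,.029),(.098,.113,.028),(.12,.145,.026)):
    s=q[(q[:,2]>lo)&(q[:,2]<hi)][:,:2]; print(lo,len(s),circ(s,r))
E
```

```text
12.7 [0.5608 0.0212 0.1505] [-1.7913e+02 -3.0000e-02  1.2920e+01] [ 0.59 -0.03 -0.52] 0.06793359630857027
0.03 1426 (array([0.56017007, 0.02112716]), np.float64(0.00015489038202044146))
0.098 721 (array([0.56005924, 0.02104676]), np.float64(0.00022290617457567492))
0.12 2160 (array([0.56111162, 0.02129129]), np.float64(0.0035952325736974774))
```

View pics/wrist13.png

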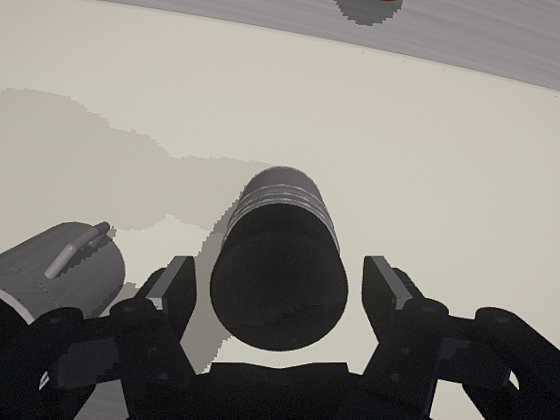

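The collar is centred on the shaker at (0.5601, 0.0210) and seated. Next I grip the overcap alone.

>>> drive_tool(
  plan=[
    [0.65,[0,0,0],0],
    [0.45,[0,0,0],0],
    [0.45,[0,0,0],0],
    [0.45,[0,0,0],0],
    [0.45,[0,0,0],0],
  ],
  grip_force=30,
)

```text
time: 13.38
ee_pos: [0.5605, 0.0212, 0.1502]
tcp_rot: [-179.1, 0.0, 12.9]
wrist_force: [0.6, -0.5, -0.7]
opening: 0.0514
```

```bash
python3 w.py 14;python3 - <<'E'
from h import *
z=np.load('wrist14.npz'); P=cloud('wrist',z['d'],dict(ee_pos=z['ee'],tcp_rot=z['rot']))
q=P[100:300,190:370].reshape(-1,3); q=q[~np.isnan(q).any(1)]
for lo,hi,r in ((.03,.092,.029),(.098,.113,.028),(.12,.145,.026)):
    s=q[(q[:,2]>lo)&(q[:,2]<hi)][:,:2]; print(lo,len(s),circ(s,r))
E
```

```text
13.375 [0.5605 0.0212 0.1502] [-1.7912e+02  1.0000e-02  1.2910e+01] [ 0.57 -0.47 -0.68] 0.051445896215698304
0.03 1439 (array([0.56015889, 0.02111551]), np.float64(0.0001540291409300658))
0.098 726 (array([0.56008819, 0.02102761]), np.float64(0.00022426825597110986))
0.12 2109 (array([0.5613453 , 0.02128224]), np.float64(0.001970695735818347))
```

View pics/wrist14.png

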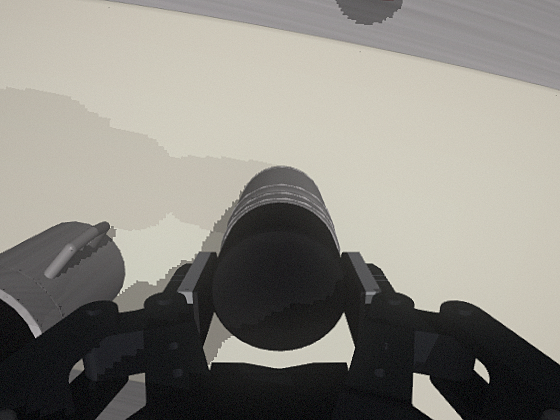

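>>> drive_tool(
  plan=[
    [0.45,[-0.0006,0,0.003],0],
    [0.45,[0,0,0.005],0],
    [0.45,[0,0,0.008],0],
    [0.45,[0,0,0.01],0],
    [0.45,[0,0,0],0],
  ],
)

```text
time: 14.05
ee_pos: [0.5605, 0.0212, 0.1776]
tcp_rot: [-179.1, -0.1, 12.9]
wrist_force: [-0.5, -0.3, -0.9]
opening: 0.0513
```

```bash
python3 w.py 15;python3 - <<'E'
from h import *
z=np.load('wrist15.npz'); P=cloud('wrist',z['d'],dict(ee_pos=z['ee'],tcp_rot=z['rot']))
q=P[100:300,190:370].reshape(-1,3); q=q[~np.isnan(q).any(1)]
for lo,hi,r in ((.03,.092,.029),(.098,.113,.028),(.15,.17,.026)):
    s=q[(q[:,2]>lo)&(q[:,2]<hi)][:,:2]; print(lo,len(s),circ(s,r))
E
```

```text
14.05 [0.5605 0.0212 0.1776] [-1.7915e+02 -1.0000e-01  1.2910e+01] [-0.55 -0.29 -0.87] 0.05131283801123988
0.03 1006 (array([0.5602039 , 0.02107142]), np.float64(0.00015614767511551051))
0.098 483 (array([0.5601143 , 0.02099215]), np.float64(0.0002106576667794249))
0.15 1672 (array([0.56137716, 0.02131533]), np.float64(0.0019192948244292041))
```

View pics/wrist15.png

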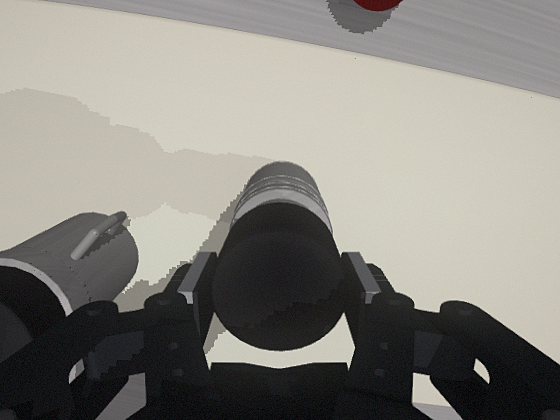

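The cap is rising alone and the collar has stayed put. I continue straight up.

>>> drive_tool(
  plan=[
    [0.45,[0,0,0.015],0],
    [0.45,[0,0,0.02],0],
    [0.45,[0,0,0.02],0],
    [0.45,[0,0,0.02],0],
    [0.45,[0,0,0.02],0],
    [0.45,[0,0,0.015],0],
    [0.45,[0,0,0.01],0],
    [0.45,[0,0,0],0],
    [0.45,[0,0,0],0],
  ],
)

```text
time: 15.22
ee_pos: [0.5599, 0.0212, 0.2957]
tcp_rot: [-179.1, 0.1, 12.9]
wrist_force: [-0.4, 0.5, -0.9]
opening: 0.0511
```

```bash
python3 w.py 16;python3 - <<'E'
from h import *
z=np.load('wrist16.npz'); P=cloud('wrist',z['d'],dict(ee_pos=z['ee'],tcp_rot=z['rot']))
q=P[50:300,150:400].reshape(-1,3); q=q[~np.isnan(q).any(1)]
for lo,hi,r in ((.03,.092,.029),(.098,.113,.028)):
    s=q[(q[:,2]>lo)&(q[:,2]<hi)][:,:2]; print(lo,len(s),circ(s,r))
p,d=eyes.camera('scene'); cv2.imwrite('pics/scene16.png',cv2.resize(p[60:270,180:460,::-1],None,fx=2.8,fy=2.8,interpolation=cv2.INTER_CUBIC))
S=cloud('scene',d); q=S[190:260,270:325].reshape(-1,3); q=q[~np.isnan(q).any(1)]
for lo,hi,r in ((.03,.088,.029),(.099,.111,.028),(.12,.13,.0225)):
    s=q[(q[:,2]>lo)&(q[:,2]<hi)][:,:2]; print(lo,len(s),circ(s,r))
b=q[(abs(q[:,0]-.56)<.03)&(abs(q[:,1]-.021)<.03)&(q[:,2]<.16)]; print('dome top',b[:,2].max(), np.percentile(b[:,2],99))
E
```

```text
15.225 [0.5599 0.0212 0.2957] [-1.7911e+02  5.0000e-02  1.2910e+01] [-0.4   0.53 -0.93] 0.05113565249123805
0.03 1493 (array([0.50983707, 0.1094562 ]), np.float64(0.03291058035323299))
0.098 213 (array([0.55737047, 0.02928147]), np.float64(0.04497481885105434))
0.03 354 (array([0.56093685, 0.02145095]), np.float64(0.0013094823301458237))
0.099 73 (array([0.56099532, 0.02152593]), np.float64(0.0011175611969710558))
0.12 95 (array([0.55996644, 0.02119846]), np.float64(0.002743343738648894))
dome top 0.13758055584406054 0.13553180492884512
```

View pics/scene16.png

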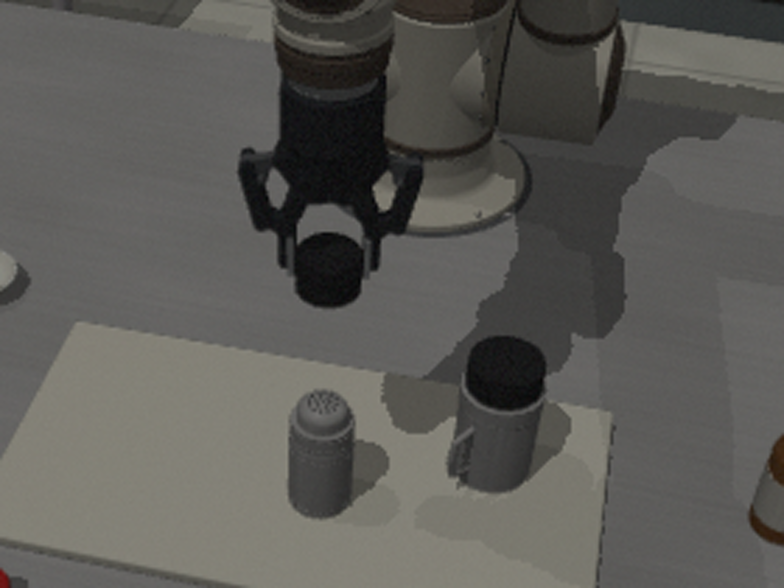

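View pics/wrist16.png

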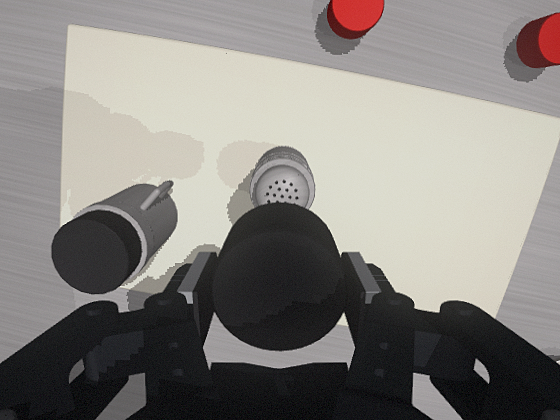

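```bash
python3 -c "
from workcell import job
print(job.job_done())"
```

```text
the job is handed in; nothing more can be done
None
```

The job is done and handed in at about 15.3 s. I gripped the top by its collar with the overcap riding along, pressed it onto the neck with about 37 N, released, then gripped the overcap and drew it straight up.

**Last checks:**
- **Top seated:** the dome top reads 0.1355 m, against 0.1353 m expected when home. The collar is on the shaker's axis within the camera's accuracy.
- **Shaker:** it stands upright at about (0.560, 0.021). It is back within 0.2 mm of where it stood; it gave about 0.5 mm while I pushed.
- **Overcap:** it is held about 145 mm above where it sat, under the last grip setting of 30 N.
- **Bystanders:** the big shaker, bottle, dish, mat and red look-alikes were not approached or touched.

**Off the plan:**
- **Joint limit and tilt:** the last joint reached its 180° limit while I carried the top over. That left the tool tilted about 0.9°, which I could not correct, so the overcap is also held at about that tilt.
- **Last wrist fit:** in the final wrist picture, other objects were in view, so that circle fit on the shaker was no use. The last shaker and collar positions come from the scene camera and earlier wrist views.

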